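Put the check weights back into their cases

TASK

The balance check is finished: take the stack of four steel check weights off the balance pan and put each weight back into its own wooden case, the one whose well fits it (largest weight in the largest case, and so on down), upright and fully down on the floor of the well. Lower the weights in gently, never drop or tip one or set one on the bare worktop, leave the cases standing flat on the worktop, and leave the bottle and the calculator where they are.

Things in the scene. Friction and masses are not known exactly. Their poses are not given: they have to be found in the camera images.
- weight_500: largest of 4 stacked steel weights (500 g): round body 50 mm wide, 33 mm high, on it a 3 mm neck and a round knob 18 mm wide, 11 mm high (47 mm in all); grip the knob. Flat underside. Starts at the bottom of the stack on the 124 mm steel pan (58 mm above the worktop) of a fixed white balance, 215 x 170 x 51 mm. Origin: centre of underside, z up along its axis
- weight_200: second largest of 4 stacked steel weights (200 g): round body 40 mm wide, 26 mm high, on it a 3 mm neck and a round knob 16 mm wide, 11 mm high (40 mm in all); grip the knob. A recess in its foot, 22 mm wide, 16 mm deep, sits loosely over the knob below: lift straight up by 20 mm first. Starts on the largest weight. Origin: centre of underside, z up along its axis
- weight_100: second smallest of 4 stacked steel weights (100 g): round body 32 mm wide, 22 mm high, on it a 3 mm neck and a round knob 14 mm wide, 11 mm high (36 mm in all); grip the knob. A recess in its foot, 20 mm wide, 16 mm deep, sits loosely over the knob below: lift straight up by 20 mm first. Starts on the second largest. Origin: centre of underside, z up along its axis
- weight_50: smallest of 4 stacked steel weights (50 g): round body 25 mm wide, 19 mm high, on it a 3 mm neck and a round knob 12 mm wide, 11 mm high (33 mm in all); grip the knob. A recess in its foot, 18 mm wide, 16 mm deep, sits loosely over the knob below: lift straight up by 20 mm first. Starts on top of the stack. Origin: centre of underside, z up along its axis
- case_500: largest of four open wooden cases, for the largest weight: square block 82 mm wide at the foot, 20 mm high, loose on the worktop, with one round well 57 mm across (7 mm wider than its weight) in the middle, 4 mm bevel round the mouth, well floor lined dark green, 8 mm above the block's underside. Origin: centre of the underside, z up.
- case_200: second largest of four open wooden cases, for the second largest weight: square block 72 mm wide at the foot, 20 mm high, loose on the worktop, with one round well 47 mm across (7 mm wider than its weight) in the middle, 4 mm bevel round the mouth, well floor lined dark green, 8 mm above the block's underside. Origin: centre of the underside, z up.
- case_100: second smallest of four open wooden cases, for the second smallest weight: square block 63 mm wide at the foot, 20 mm high, loose on the worktop, with one round well 38.5 mm across (6.5 mm wider than its weight) in the middle, 4 mm bevel round the mouth, well floor lined dark green, 8 mm above the block's underside. Origin: centre of the underside, z up.
- case_50: smallest of four open wooden cases, for the smallest weight: square block 55 mm wide at the foot, 20 mm high, loose on the worktop, with one round well 31 mm across (6 mm wider than its weight) in the middle, 4 mm bevel round the mouth, well floor lined dark green, 8 mm above the block's underside. Origin: centre of the underside, z up.
- bottle: bystander: white reagent bottle with a blue screw cap, 52 mm across, 112 mm high, loose. Origin: centre of the underside.
- calculator: bystander: black pocket calculator lying flat, 120 x 70 x 16 mm, loose. Origin: centre of the underside.

How it is judged:
By the outcome, as a careful person would: the job done as asked, in the order asked, and still so for the second after the job is handed in, with the robot touching nothing.
It also fails if it takes over 131 s, if anything falls off the work surface, if the arm or the gripper's body presses on something with over 40 N, if the wrist force passes 120 N, or if a joint passes its speed limit or range.

ROBOT

A 6-joint arm with a two-finger parallel gripper is mounted at the origin on a cart in front of the work surface, level with it; the furniture and walls round the work are solid. World frame = base frame: x ahead of the robot, y to its left, z up, the work surface at z = 0. Lengths are in m, angles in rad, forces in N, time in s.
With the tool pointing down it reaches from about 0.425 to 0.95 m from the base axis. Payload 3.5 kg.
Tool frame: the origin (TCP) lies at the very end of the fingers, on their centre line; the grasp point (between the pads) lies ctrl.pinch_z behind it (ctrl.pinch_z is the distance from the TCP to the grasp point, in m); z points along the fingers, y is the line along which they close (so a half turn about z gives the same grasp; the last joint's range is limited). The gripper opens to 85 mm and grips with 20 to 120 N. Pads are 22 mm wide; open, the fingers measure 114 mm over their backs; the gripper's body (76 mm by 85 mm) begins 54 mm behind the grasp point. The pads swing forward as they close: fully open they stand 13 mm farther back than shut.
Start: joints at [1.164, 0.286, 1.577, -0, 1.279, -0.15], TCP at [0.171, 0.653, 0.231] pointing down, gripper open.
Joint ranges: [-2.77, 2.77], [-0.9, 2.22], [0.21, 2.48], [-1.53, 4.67], [0.24, 2.81], [-2.84, 2.84]. Speed limits (rad/s): [2.79, 2.79, 3.14, 3.14, 3.14, 3.14].

INTERFACE

Orientations are given as a unit quaternion [x, y, z, w].
In Python, from plant import ctrl gives the robot as it stands.
- The arm moves only by the tool advance, called after "Emit:" in YAML: its name, and indented under it one key for each argument. Schema: {"type":"object","properties":{"steps":{"type":"array","items":{"type":"array","prefixItems":[{"type":"array","items":{"type":"number"},"minItems":3,"maxItems":3},{"type":"array","items":{"type":"number"},"minItems":3,"maxItems":3},{"type":"number"}],"minItems":3,"maxItems":3},"minItems":1,"maxItems":10},"squeeze":{"type":"number"},"only":{"type":"string"},"quiet":{"type":"boolean"},"lines":{"type":"string"}},"required":["steps"],"additionalProperties":false}. steps is a list of rows, 1 to 10 of them, each written [[dx, dy, dz], [rx, ry, rz], opening]: dx, dy, dz in m, then a rotation vector rx, ry, rz in rad, then the opening from 0.0 (shut) to 1.0 (fully open); each row is the pose to reach, as a shift and turn from the pose commanded when the call began, along the tool's axes at that moment; what a row does not reach only later rows make up. A row lasts 1/8 s, in which the tool goes at most 0.0625 m and 0.188 rad, less where a joint would pass 70% of its speed; a pose out of reach is approached as far as the arm can. The fingers move at their own pace and stop on an object; squeeze is the grip in N (left out, the last holds). Time passes only in rows, so rows that do not move let the fingers close. The tool returns the time, the measured TCP pose, the force, the opening and the grip force at its end. only (a regular expression) keeps the lines of the reply that match it, lines (a string "A,B") keeps lines A to B, and quiet returns only ok. Input that does not fit is refused with a message, and nothing moves.
- ctrl.get_state(): the state, without advancing time (a new reading comes with each control period).
- ctrl.read_camera(name): name is "scene" or "top" or "wrist"; returns a dict with "pixels" (384x512x3 uint8, red, green, blue), "camera_matrix" (3x3 intrinsics, pixels), "xyz" and "orientation" of the camera in the world. Camera axes: x right, y down, z forward; pixel columns grow to the right and rows downward; lengths in m; the calibration is good to about 2 mm. A picture is of the moment at which its call begins. There is no depth.
- ctrl.sign_off(): hands the job in; it is judged then, once.
Trained networks look in the newest picture that a camera, given by its name, has taken for a name from the list of things; names that differ only in an ending like _2 or _b are one class to them, and where a whole thing is asked for, a point or a joint stands for the part that bears it (a point fixed in the world has none). Each returns a list of dicts, best first, with "conf" (0 to 1); they miss things now and then, are a little off and sometimes report something else, mostly with a low value. They report only what shows in the picture. A call takes as long as a camera call.
- ctrl.recognise(camera, thing): "position" ([x, y, z] in m, in world coordinates, good to about 4 mm: the middle of the surface that is visible of it).
- ctrl.masks_of(camera, thing): "region" (384x512 bool, what is visible of it).
- ctrl.mark_of(camera, thing): "position" ([x, y, z] in m, in world coordinates, good to about 4 mm: a listed point, or the origin of a listed thing).
The state is a dict: "time": time; "qpos": joint angles; "dq": joint speeds; "joint_efforts": joint torques, N m; "eef_pos": TCP position; "tcp_rot": TCP orientation; "contact_force": force on the tool from outside, world axes, zero at the start; "wrist_torque": the same for the moment, N m; "opening": opening from 0.0 (shut) to 1.0 (fully open); "finger_force": force on a finger pad.
Only numpy, scipy, OpenCV 4.12 (cv2) and the standard library are available. Lean on these libraries where they do the work, as an engineer would, in place of code of your own. Each camera call takes 0.05 s, during which the arm holds its last target. There are 200 camera calls.

## Working session

There is one attempt and no reset: what is moved stays moved. The work goes in short steps, Python scripts to look and compute and a tool call to move; the robot and the scene stay as the last step left them, time stands still between calls to the robot, and variables do not carry over. Pictures are saved under pics/ and viewed, at most 14 in all, crops included, and the job is handed in when it is done.

```bash
ls; mkdir -p pics; cat > h.py <<'E'
import numpy as np, cv2
from scipy.spatial.transform import Rotation as R
from plant import ctrl
def snap(cam,fn=None):
    c=ctrl.read_camera(cam)
    if fn: cv2.imwrite('pics/'+fn,c["pixels"][:,:,::-1])
    return c
def ray(c,u,v,z):
    K=np.array(c["camera_matrix"]);d=R.from_quat(c["orientation"]).apply(np.linalg.inv(K)@[u,v,1])
    p=np.array(c["xyz"]);return p+d*(z-p[2])/d[2]
def proj(c,P):
    q=R.from_quat(c["orientation"]).inv().apply(np.array(P)-c["xyz"]);q=np.array(c["camera_matrix"])@q;return q[:2]/q[2]
E
python3 - <<'E'
from h import *
np.set_printoptions(precision=4,suppress=True)
s=ctrl.get_state();print(s["time"],s["eef_pos"],s["tcp_rot"],R.from_quat(s["tcp_rot"]).as_matrix(),ctrl.pinch_z)
T=["weight_500","weight_200","weight_100","weight_50","case_500","case_200","case_100","case_50","bottle","calculator"]
for cam in["scene","top"]:
    c=snap(cam,cam+'0.png');print(cam,c["xyz"],c["camera_matrix"][0][0])
    for t in T:
        try:
            print(t,[(np.round(d["position"],3),round(d["conf"],2)) for d in ctrl.mark_of(cam,t)[:2]])
            for d in ctrl.masks_of(cam,t)[:1]:
                ys,xs=np.nonzero(d["region"]);print('   px',xs.min(),xs.max(),ys.min(),ys.max(),len(xs))
        except Exception as e: print(t,e)
print(ctrl.get_state()["time"])
E
```

```text
pics
0.0 [0.1712 0.6523 0.2299] [ 0.1281  0.9918 -0.0012 -0.0003] [[-0.9672  0.254  -0.0009]
 [ 0.254   0.9672 -0.0022]
 [ 0.0003 -0.0024 -1.    ]] 0.0187
scene [ 0.0198 -0.5064  0.8296] 395.782641503449
weight_500 [(array([ 0.535, -0.346,  0.057]), 0.78), (array([ 0.538, -0.348,  0.136]), 0.73)]
   px 358 370 246 261 157
weight_200 [(array([ 0.535, -0.346,  0.057]), 0.78), (array([ 0.538, -0.348,  0.136]), 0.73)]
   px 358 370 246 261 157
weight_100 [(array([ 0.535, -0.346,  0.057]), 0.78), (array([ 0.538, -0.348,  0.136]), 0.73)]
   px 358 370 246 261 157
weight_50 [(array([ 0.535, -0.346,  0.057]), 0.78), (array([ 0.538, -0.348,  0.136]), 0.73)]
   px 358 370 246 261 157
case_500 [(array([ 0.47 ,  0.047, -0.004]), 0.85), (array([ 0.6  ,  0.039, -0.002]), 0.82)]
   px 163 199 178 206 673
case_200 [(array([ 0.47 ,  0.047, -0.004]), 0.85), (array([ 0.6  ,  0.039, -0.002]), 0.82)]
   px 163 199 178 206 673
case_100 [(array([ 0.47 ,  0.047, -0.004]), 0.85), (array([ 0.6  ,  0.039, -0.002]), 0.82)]
   px 163 199 178 206 673
case_50 [(array([ 0.47 ,  0.047, -0.004]), 0.85), (array([ 0.6 
[... 669 characters left out ...]
y([ 0.536, -0.345,  0.06 ]), 0.57)]
   px 351 365 199 214 97
case_500 [(array([0.607, 0.221, 0.001]), 0.96), (array([0.47 , 0.046, 0.001]), 0.77)]
   px 167 190 172 196 400
case_200 [(array([0.607, 0.221, 0.001]), 0.96), (array([0.47 , 0.046, 0.001]), 0.77)]
   px 167 190 172 196 400
case_100 [(array([0.607, 0.221, 0.001]), 0.96), (array([0.47 , 0.046, 0.001]), 0.77)]
   px 167 190 172 196 400
case_50 [(array([0.607, 0.221, 0.001]), 0.96), (array([0.47 , 0.046, 0.001]), 0.77)]
   px 167 190 172 196 400
bottle [(array([0.488, 0.326, 0.002]), 0.83)]
   px 130 151 212 228 309
calculator [(array([ 0.449, -0.132, -0.002]), 0.88), (array([0.599, 0.044, 0.004]), 0.18)]
   px 277 299 217 254 833
2.1
```

```bash
python3 - <<'E'
from h import *
np.set_printoptions(precision=4,suppress=True)
cs=snap("scene");S=ctrl.masks_of("scene","case_50");ct=snap("top");T=ctrl.masks_of("top","case_50");W=ctrl.masks_of("top","weight_50")
for c,L in((cs,S),(ct,T)):
    for d in L:
        cn,_=cv2.findContours(d["region"].astype(np.uint8),0,2);k=max(cn,key=cv2.contourArea)
        P=np.array([ray(c,u,v,.02)[:2] for u,v in k[:,0]],np.float32)
        M=cv2.moments(d["region"].astype(np.uint8),True)
        print(round(d["conf"],2),'area',d["region"].sum(),'cen',ray(c,M["m10"]/M["m00"],M["m01"]/M["m00"],.02),cv2.minAreaRect(P),[int(M["m10"]/M["m00"]),int(M["m01"]/M["m00"])])
for d in W:
    ys,xs=np.nonzero(d["region"]);print('W',d["conf"],xs.min(),xs.max(),ys.min(),ys.max())
for p in([.536,-.345,.172],[.536,-.345,.058]): print(proj(ct,p),proj(cs,p))
t=ct["pixels"][120:290,90:390];s=cs["pixels"][120:310,110:410]
im=np.vstack([cv2.resize(t,None,fx=1.6,fy=1.6,interpolation=3),cv2.resize(s,None,fx=1.6,fy=1.6,interpolation=3)])
cv2.imwrite('pics/a.png',im[:,:,::-1])
E
```

```text
0.96 area 628 cen [0.4638 0.037  0.02  ] ((0.46361544728279114, 0.037263136357069016), (0.0801788941025734, 0.07826206833124161), 9.239896774291992) [217, 219]
0.67 area 319 cen [0.5909 0.0337 0.02  ] ((0.5915220379829407, 0.03327547758817673), (0.06314342468976974, 0.06080843508243561), 7.483211517333984) [250, 195]
0.56 area 681 cen [0.4636 0.1888 0.02  ] ((0.4642621874809265, 0.19065921008586884), (0.09790642559528351, 0.08315911144018173), 73.14015197753906) [180, 192]
0.86 area 488 cen [0.4758 0.0463 0.02  ] ((0.47636109590530396, 0.046919383108615875), (0.06974698603153229, 0.07081638276576996), 5.077503204345703) [231, 226]
0.8 area 263 cen [0.6025 0.0411 0.02  ] ((0.6026677489280701, 0.04139113798737526), (0.054070744663476944, 0.05060422420501709), 0.7582463026046753) [234, 186]
0.77 area 653 cen [0.4761 0.2004 0.02  ] ((0.4768067002296448, 0.19924865663051605), (0.08149433135986328, 0.08201812952756882), 72.99341583251953) [182, 225]
0.68 area 384 cen [0.6072 0.2166 0.02  ] ((0.6072211265563965, 0.21693266928195953), (0.06259456276893616, 0.06247299909591675), 25.49069595336914) [178, 184]
0.26 area 842 cen [ 0.4501 -0.1297  0.02  ] ((0.4503978490829468, -0.12862609326839447), (0.1162133738398552, 0.07190021127462387), 0.1707354485988617) [287, 235]
W 0.65 361 370 200 208
W 0.45 351 366 200 214
[368.0752 205.2568] [366.1459 247.9066]
[359.0402 208.16  ] [355.7426 278.2046]
```

View pics/a.png

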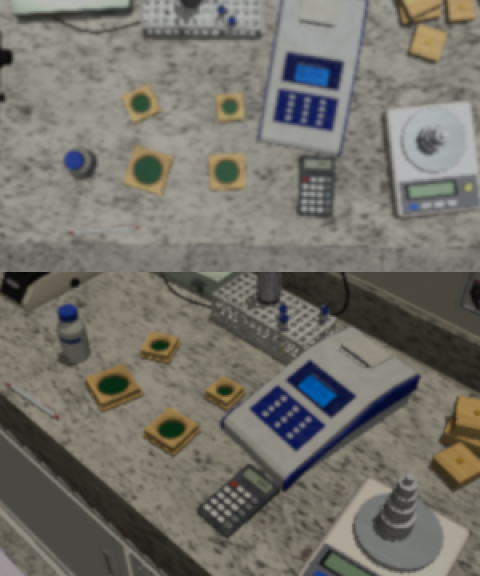

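View pics/scene0.png

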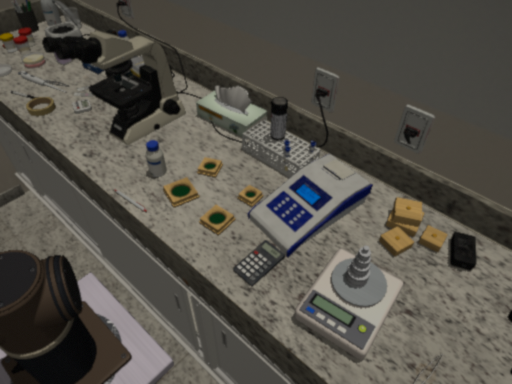

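Both views show the four cases with their green wells: 500 at top-image pixel (182,226), 200 at (231,226), 100 at (178,184) and 50 at (234,186). The stack on the balance is at about (359–368, 205). I'll go over the cases for a wrist view on the way.

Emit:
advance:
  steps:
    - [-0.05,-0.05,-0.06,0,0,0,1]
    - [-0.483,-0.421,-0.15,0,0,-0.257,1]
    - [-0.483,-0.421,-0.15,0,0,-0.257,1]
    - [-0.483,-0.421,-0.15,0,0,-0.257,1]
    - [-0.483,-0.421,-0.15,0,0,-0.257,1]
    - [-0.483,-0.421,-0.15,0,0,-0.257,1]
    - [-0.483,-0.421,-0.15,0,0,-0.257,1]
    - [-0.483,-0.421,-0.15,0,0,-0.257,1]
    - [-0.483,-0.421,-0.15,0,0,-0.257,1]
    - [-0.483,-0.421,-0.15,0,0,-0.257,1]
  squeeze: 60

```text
refused: steps[0]: [-0.05, -0.05, -0.06, 0, 0, 0, 1] is too long (schema: maxItems 3). Nothing was moved.
```

Wrong form. The message asks for rows with the three-number parts in brackets of their own, so I'll send the same numbers that way.

Emit:
advance:
  steps:
    - [[-0.05,-0.05,-0.06],[0,0,0],1]
    - [[-0.483,-0.421,-0.15],[0,0,-0.257],1]
    - [[-0.483,-0.421,-0.15],[0,0,-0.257],1]
    - [[-0.483,-0.421,-0.15],[0,0,-0.257],1]
    - [[-0.483,-0.421,-0.15],[0,0,-0.257],1]
    - [[-0.483,-0.421,-0.15],[0,0,-0.257],1]
    - [[-0.483,-0.421,-0.15],[0,0,-0.257],1]
    - [[-0.483,-0.421,-0.15],[0,0,-0.257],1]
    - [[-0.483,-0.421,-0.15],[0,0,-0.257],1]
    - [[-0.483,-0.421,-0.15],[0,0,-0.257],1]
  squeeze: 60

```text
time: 3.6
eef_pos: [0.5095, 0.1546, 0.3746]
tcp_rot: [-0.0, 1.0, 0.0, 0.001]
contact_force: [1.1, 0.7, 0.1]
opening: 1.004
finger_force: 0.0
```

```bash
python3 - <<'E'
from h import *
np.set_printoptions(precision=4,suppress=True)
c=snap("wrist","w1.png");s=ctrl.get_state()
print(c["xyz"],R.from_quat(c["orientation"]).as_matrix(),c["camera_matrix"],s["eef_pos"],R.from_quat(s["tcp_rot"]).as_matrix())
for n,p in dict(c500=(.4765,.1995),c200=(.476,.0465),c100=(.607,.217),c50=(.6025,.041)).items(): print(n,proj(c,[*p,.02]))
E
```

```text
[0.442  0.1549 0.516 ] [[ 0.0003  0.9641  0.2656]
 [ 1.     -0.0005  0.0009]
 [ 0.001   0.2656 -0.9641]] [[303.908    0.     254.2156]
 [  0.     303.908  187.5534]
 [  0.       0.       1.    ]] [0.5134 0.1487 0.3758] [[-1.      0.0062  0.0056]
 [ 0.0061  1.     -0.0051]
 [-0.0056 -0.0051 -1.    ]]
c500 [281.7302 126.1173]
c200 [186.2835 125.8313]
c100 [290.1097 203.4366]
c50 [187.4757 200.9976]
```

View pics/w1.png

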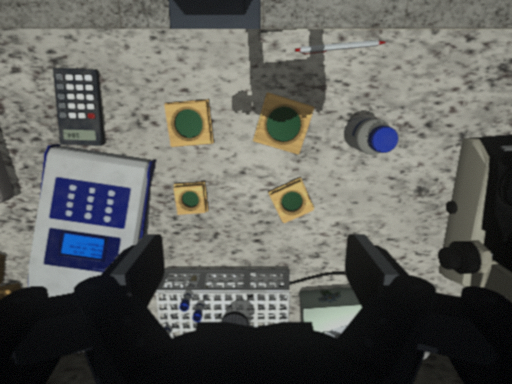

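Wrist view shows the wells at (284,125), (188,124), (291,202) and (190,199), in agreement with the top view to 1–3 px; the arm was still settling. Now fit the wells precisely.

```bash
cat >> h.py <<'E'
C=dict(c500=(.4765,.1995,.0285),c200=(.476,.0465,.0235),c100=(.607,.217,.01925),c50=(.6025,.041,.0155))
def wells(c,names=C):
    im=c["pixels"].astype(int);out={}
    m=((im[:,:,1]-im[:,:,0]>12)&(im[:,:,0]<60)).astype(np.uint8)
    n,l,st,ce=cv2.connectedComponentsWithStats(m)
    for k in names:
        x,y,r=C[k];u=proj(c,[x,y,.008]);i=[j for j in range(1,n) if np.hypot(*(ce[j]-u))<10 and st[j,4]>25]
        if i:
            i=max(i,key=lambda j:st[j,4]);e=ray(c,*ce[i],.008)
            f=np.linalg.norm(e-c["xyz"])/c["camera_matrix"][0][0]
            out[k]=(e[:2].round(4),round(f*np.sqrt(st[i,4]/np.pi),4))
    return out
E
python3 - <<'E'
from h import *
np.set_printoptions(precision=4,suppress=True)
for i in range(6): c=snap("wrist")
print(wells(c))
c=snap("top"); print(wells(c)); s=ctrl.get_state();print(s["time"],s["eef_pos"])
E
```

```text
{'c500': (array([0.4797, 0.2033]), np.float64(0.0241)), 'c200': (array([0.4728, 0.0468]), np.float64(0.0226)), 'c100': (array([0.6069, 0.2207]), np.float64(0.0166)), 'c50': (array([0.6027, 0.0424]), np.float64(0.0131))}
{'c500': (array([0.4789, 0.2093]), np.float64(0.022)), 'c200': (array([0.4754, 0.0489]), np.float64(0.0174))}
4.0 [0.5078 0.1576 0.3736]
```

```bash
cat >> h.py <<'E'
def wells(c,names=C,ss=4):
    out={}
    for k in names:
        x,y,r=C[k];u,v=proj(c,[x,y,.02]).round().astype(int);h=int(3.0*r*c["camera_matrix"][0][0]/np.linalg.norm(np.array([x,y,.02])-c["xyz"]))
        u0,v0=max(u-h,0),max(v-h,0);im=cv2.resize(c["pixels"][v0:v+h,u0:u+h],None,fx=ss,fy=ss,interpolation=cv2.INTER_CUBIC).astype(float)
        sat=(im[:,:,0]-im[:,:,2])/(im.max(2)+20)   # wood: red well above blue
        m=(sat>.28).astype(np.uint8);cn,hi=cv2.findContours(m,cv2.RETR_CCOMP,cv2.CHAIN_APPROX_NONE)
        W=lambda q:np.array([ray(c,(a+.5)/ss-.5+u0,(b+.5)/ss-.5+v0,.02)[:2] for a,b in q[:,0]],np.float32)
        o=max(range(len(cn)),key=lambda j:cv2.contourArea(cn[j])*(hi[0][j][3]<0))
        i=max(range(len(cn)),key=lambda j:cv2.contourArea(cn[j])*(hi[0][j][3]>=0))
        e=cv2.fitEllipse(W(cn[i]));b=cv2.minAreaRect(W(cn[o]))
        out[k]=[np.round(q,4) for q in (e[0],e[1],b[0],b[1])]+[round(b[2],1)]
    return out
E
python3 - <<'E'
from h import *
c=snap("wrist")
for k,v in wells(c).items():print(k,*v)
c=snap("top")
for k,v in wells(c).items():print(k,*v)
E
```

```text
c500 [0.4728 0.2017] [0.0555 0.056 ] [0.4731 0.2014] [0.0796 0.0796] 73.8
c200 [0.4721 0.0499] [0.0451 0.0456] [0.4718 0.0511] [0.0698 0.0714] 5.0
c100 [0.603  0.2193] [0.0357 0.0366] [0.6018 0.2188] [0.0649 0.0606] 25.3
c50 [0.5987 0.0454] [0.0284 0.0295] [0.597  0.0464] [0.0563 0.0555] 3.5
c500 [0.4812 0.1947] [0.0654 0.105 ] [0.4608 0.2272] [0.0684 0.044 ] 35.7
c200 [0.4746 0.0484] [0.0468 0.047 ] [0.4744 0.0479] [0.0683 0.069 ] 5.2
c100 [0.634 0.214] [0.0144 0.0376] [0.6351 0.218 ] [0.0162 0.0351] 4.3
c50 [0.6024 0.0439] [0.031  0.0315] [0.602  0.0432] [0.0524 0.0518] 6.3
```

```bash
python3 - <<'E'
from h import *
for cam in("top","scene"):
    c=snap(cam);c["pixels"]=cv2.imread(f'pics/{cam}0.png')[:,:,::-1]
    for k,v in wells(c).items():print(cam,k,*v)
s=ctrl.get_state();print(s["eef_pos"],s["time"])
E
```

```text
top c500 [0.476 0.202] [0.0564 0.0564] [0.4759 0.2017] [0.0781 0.0783] 73.6
top c200 [0.4746 0.0485] [0.0469 0.0471] [0.4746 0.048 ] [0.0682 0.0687] 4.5
top c100 [0.607  0.2197] [0.0367 0.0375] [0.607  0.2188] [0.0601 0.0596] 25.1
top c50 [0.6025 0.0439] [0.0311 0.0316] [0.6018 0.0433] [0.0525 0.0516] 6.0
scene c500 [0.4681 0.1951] [0.0449 0.0513] [0.4657 0.1924] [0.0964 0.0833] 73.5
scene c200 [0.4673 0.0421] [0.0368 0.0418] [0.4654 0.0398] [0.0794 0.0796] 4.9
scene c100 [0.5984 0.2125] [0.0246 0.0311] [0.5961 0.2097] [0.078  0.0683] 25.2
scene c50 [0.5947 0.0378] [0.0195 0.0247] [0.5922 0.0353] [0.0667 0.0634] 4.6
[0.50817321 0.15728236 0.37377991] 4.2
```

Emit:
advance:
  steps:
    - [[-0.02,-0.4,0],[0,0,0],1]
    - [[-0.02,-0.4,0],[0,0,0],1]
    - [[-0.02,-0.4,0],[0,0,0],1]
    - [[-0.02,-0.4,0],[0,0,0],1]
    - [[-0.02,-0.4,0],[0,0,0],1]
    - [[-0.028,-0.502,0.074],[0,0,0],1]
    - [[-0.028,-0.502,0.074],[0,0,0],1]
    - [[-0.028,-0.502,0.074],[0,0,0],1]
    - [[-0.028,-0.502,0.074],[0,0,0],1]
    - [[-0.028,-0.502,0.074],[0,0,0],1]

```text
time: 5.45
eef_pos: [0.5367, -0.3456, 0.299]
tcp_rot: [0.0, 1.0, 0.001, -0.001]
contact_force: [0.4, 0.4, 0.1]
opening: 1.002
finger_force: 0.0
```

```bash
python3 - <<'E'
from h import *
np.set_printoptions(precision=4,suppress=True)
for i in range(4): c=snap("wrist","w2.png")
s=ctrl.get_state();print(s["eef_pos"],R.from_quat(s["tcp_rot"]).as_matrix()[0],c["xyz"])
for t in("weight_50",):
  for d in ctrl.mark_of("wrist",t): print(d)
for p in([.536,-.345,.172],[.536,-.345,.158],[.536,-.345,.058]): print(proj(c,p))
E
```

```text
[ 0.5375 -0.3441  0.3016] [-1.     -0.0023  0.0019] [ 0.47   -0.3437  0.4428]
{'position': [0.5435, -0.3456, 0.089], 'conf': 0.78}
{'position': [0.5374, -0.3421, 0.0572], 'conf': 0.61}
{'position': [0.5371, -0.3415, 0.1136], 'conf': 0.61}
[252.817  178.3182]
[252.887 174.865]
[253.2458 157.1767]
```

View pics/w2.png

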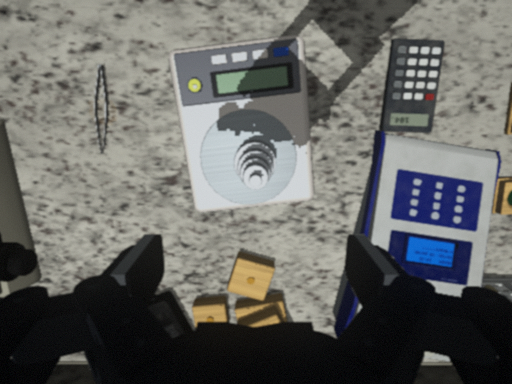

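The top knob sits at about (257,183), a few pixels from the predicted (253,178). I'll zoom in on wrist and top for precision.

```bash
python3 - <<'E'
from h import *
a=cv2.imread('pics/w2.png')[130:200,220:300];b=cv2.imread('pics/top0.png')[180:230,335:395]
im=np.hstack([cv2.resize(a,(480,420),interpolation=3),cv2.resize(b,(320,420),interpolation=3)[:, :]])
cv2.imwrite('pics/b.png',im)
E
```

```text
(no output)
```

View pics/b.png

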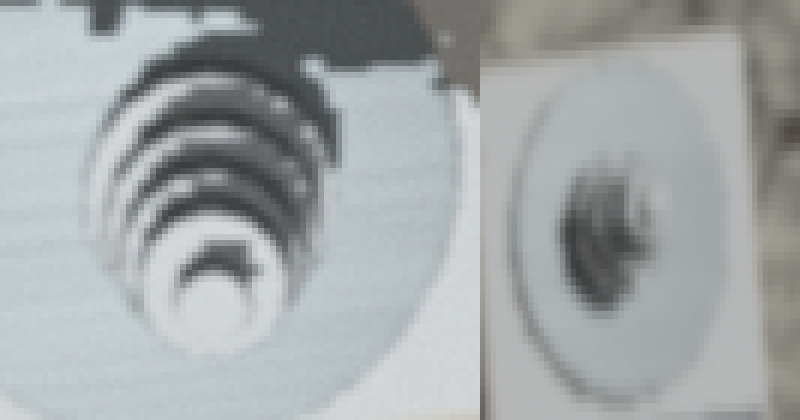

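Emit:
advance:
  steps:
    - [[-0.001,0.002,0.05],[0,0,0],0.4]
    - [[-0.001,0.002,0.1],[0,0,0],0.4]
    - [[-0.001,0.002,0.12],[0,0,0],0.4]
    - [[-0.001,0.002,0.13],[0,0,0],0.4]
    - [[-0.001,0.002,0.136],[0,0,0],0.4]
    - [[-0.001,0.002,0.14],[0,0,0],0.4]
    - [[-0.001,0.002,0.14],[0,0,0],0.4]
    - [[-0.001,0.002,0.14],[0,0,0],0.4]
  squeeze: 40

```text
time: 7.0
eef_pos: [0.5381, -0.3439, 0.1608]
tcp_rot: [-0.0, 1.0, -0.0, 0.001]
contact_force: [-0.8, 0.4, 0.3]
opening: 0.401
finger_force: 0.0
```

```bash
python3 - <<'E'
from h import *
c=where(2);cv2.imwrite('pics/w3.png',c["pixels"][:,:,::-1])
E
```

```text
7.1 pos [ 0.538  -0.3438  0.1606] sd [0.     0.     0.0001] rot [[-1.0, -0.0, 0.001], [-0.0, 1.0, -0.001], [-0.001, -0.001, -1.0]] F [-0.4  0.1 -0.3] open 0.396 0.0
```

View pics/w3.png

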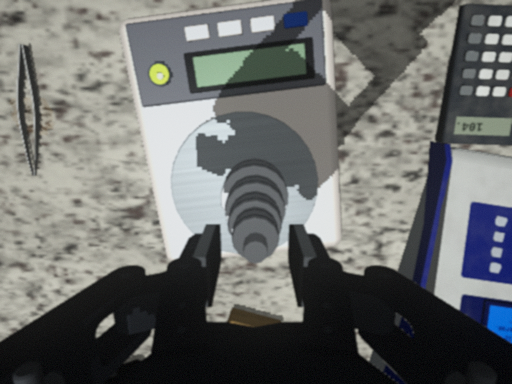

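The knob (256,245) stands between the fingers (inner edges at 218 and 290). Close and lift.

Emit:
advance:
  steps:
    - [[0,0,0],[0,0,0],0.05]
    - [[0,0,0],[0,0,0],0.05]
    - [[0,0,0],[0,0,0],0.05]
    - [[0,0,0],[0,0,0],0.05]
    - [[0,0,-0.008],[0,0,0],0.05]
    - [[0,0,-0.025],[0,0,0],0.05]
    - [[0,0,-0.04],[0,0,0],0.05]
    - [[0,0,-0.08],[0,0,0],0.05]
    - [[0,0,-0.12],[0,0,0],0.05]
    - [[0,0,-0.12],[0,0,0],0.05]
  squeeze: 40

```text
time: 8.35
eef_pos: [0.5395, -0.3451, 0.2866]
tcp_rot: [-0.0, 1.0, -0.004, 0.004]
contact_force: [-0.1, 0.2, -0.7]
opening: 0.102
finger_force: 39.0
```

```bash
python3 - <<'E'
from h import *
c=where(4);cv2.imwrite('pics/w4.png',c["pixels"][:,:,::-1])
E
```

```text
8.55 pos [ 0.5378 -0.3436  0.2804] sd [0.0006 0.0005 0.0019] rot [[1.0, 0.003, -0.001], [-0.003, 1.0, 0.0], [0.001, -0.0, 1.0]] F [ 0.6 -0.3 -1.2] open 0.097 38.99787962436676
```

View pics/w4.png

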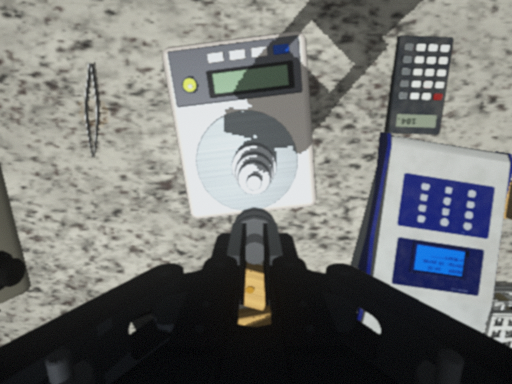

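Weight_50 is held, knob at (254,248), and the 100 g knob now shows at (253,182). Carry to case_50.

Emit:
advance:
  steps:
    - [[-0.01,0.05,0],[0,0,0],0.05]
    - [[-0.0627,0.388,0],[0,0,0],0.05]
    - [[-0.0627,0.388,0],[0,0,0],0.05]
    - [[-0.0627,0.388,0],[0,0,0],0.05]
    - [[-0.0627,0.388,0],[0,0,0],0.05]
    - [[-0.0627,0.388,0],[0,0,0],0.05]
    - [[-0.0627,0.388,0],[0,0,0],0.05]
    - [[-0.0627,0.388,0.06],[0,0,0],0.05]
    - [[-0.0627,0.388,0.12],[0,0,0],0.05]
    - [[-0.0627,0.388,0.12],[0,0,0],0.05]

```text
time: 9.8
eef_pos: [0.595, 0.045, 0.1519]
tcp_rot: [-0.0, 1.0, 0.001, -0.008]
contact_force: [-0.1, 1.0, -0.5]
opening: 0.102
finger_force: 39.0
```

```bash
python3 - <<'E'
from h import *
c=where(6);cv2.imwrite('pics/w5.png',c["pixels"][:,:,::-1])
print(wells(c),proj(c,[.6005,.0445,.02]))
E
```

```text
10.1 pos [0.6013 0.0442 0.1615] sd [0.0016 0.0002 0.0025] rot [[0.502, 0.001, 0.865], [-0.001, 1.0, -0.0], [-0.865, -0.0, 0.502]] F [-1.  -0.4 -1. ] open 0.101 39.03252124786377
{'c500': [array([0.4999, 0.1533]), array([0.0013, 0.002 ]), array([0.4781, 0.1966]), array([0.0839, 0.0774]), 73.7], 'c200': [array([0.4527, 0.0516]), array([0.0004, 0.0017]), array([0.48  , 0.0484]), array([0.0601, 0.0688]), 4.2], 'c100': [array([0.6033, 0.2153]), array([0.0325, 0.0356]), array([0.6028, 0.2139]), array([0.0657, 0.0647]), 25.5], 'c50': [array([0.5989, 0.0438]), array([0.0288, 0.0294]), array([0.5982, 0.0436]), array([0.0541, 0.0525]), 4.2]} [254.21999039 173.68846409]
```

View pics/w5.png

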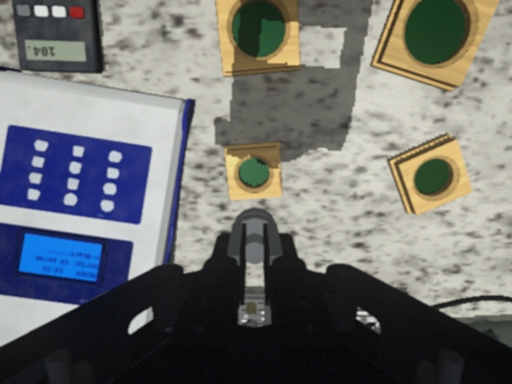

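Case_50's well is at (254,173) and the held weight (254,~210) lies in the same vertical plane. I'll check the held weight's tool-x offset from its front edge in the picture.

```bash
python3 - <<'E'
from h import *
c=where(3);im=c["pixels"].astype(int)
s=ctrl.get_state();T=s["eef_pos"];print(T)
print([ (r,int(im[r,250:259].mean())) for r in range(196,250,1)])
for nm,z,r in(("bot",T[2]-.0215,.0125),("top",T[2]-.0025,.0125),("knobtop",T[2]+.0115,.006)):
    print(nm,[proj(c,[T[0]+d,T[1],z]).round(1).tolist() for d in(-r,r)])
print([(q,int(im[215,q].mean())) for q in range(226,284)])
E
```

```text
10.25 pos [0.6017 0.0442 0.1624] sd [0.0003 0.0001 0.0005] rot [[-1.0, -0.0, 0.004], [-0.0, 1.0, -0.0], [-0.004, -0.0, -1.0]] F [ 0.2  0.3 -0.6] open 0.098 39.032331705093384
[0.6013372  0.04422507 0.16182011]
[(196, 187), (197, 188), (198, 188), (199, 188), (200, 183), (201, 177), (202, 173), (203, 169), (204, 172), (205, 175), (206, 167), (207, 135), (208, 92), (209, 65), (210, 64), (211, 72), (212, 76), (213, 76), (214, 72), (215, 63), (216, 65), (217, 75), (218, 87), (219, 108), (220, 116), (221, 117), (222, 115), (223, 116), (224, 115), (225, 115), (226, 115), (227, 114), (228, 114), (229, 114), (230, 115), (231, 115), (232, 112), (233, 98), (234, 81), (235, 74), (236, 72), (237, 73), (238, 73), (239, 73), (240, 73), (241, 77), (242, 91), (243, 107), (244, 114), (245, 114), (246, 113), (247, 113), (248, 113), (249, 112)]
bot [[253.5, 203.8], [253.5, 244.1]]
top [[253.4, 215.8], [253.5, 260.2]]
knobtop [[253.4, 239.6], [253.4, 262.6]]
[(226, 192), (227, 192), (228, 184), (229, 186), (230, 186), (231, 188), (232, 193), (233, 195), (234, 196), (235, 194), (236, 178), (237, 148), (238, 108), (239, 76), (240, 64), (241, 68), (242, 72), (243, 75), (244, 74), (245, 73), (246, 72), (247, 69), (248, 65), (249, 64), (250, 64), (251, 62), (252, 66), (253, 67), (254, 63), (255, 63), (256, 62), (257, 60), (258, 63), (259, 66), (260, 67), (261, 68), (262, 72), (263, 75), (264, 74), (265, 71), (266, 72), (267, 70), (268, 63), (269, 62), (270, 70), (271, 97), (272, 128), (273, 149), (274, 155), (275, 163), (276, 172), (277, 181), (278, 188), (279, 193), (280, 194), (281, 195), (282, 197), (283, 195)]
```

Emit:
advance:
  steps:
    - [[0.001,0,0.05],[0,0,0],0.05]
    - [[0.001,0,0.09],[0,0,0],0.05]
    - [[0.001,0,0.11],[0,0,0],0.05]
    - [[0.001,0,0.115],[0,0,0],0.05]
    - [[0.001,0,0.118],[0,0,0],0.05]
    - [[0.001,0,0.121],[0,0,0],0.05]
    - [[0.001,0,0.124],[0,0,0],0.05]
    - [[0.001,0,0.127],[0,0,0],0.05]
    - [[0.001,0,0.129],[0,0,0],0.05]
    - [[0.001,0,0.129],[0,0,0],0.05]

```text
time: 11.5
eef_pos: [0.5992, 0.0444, 0.0306]
tcp_rot: [-0.0, 1.0, 0.0, -0.0]
contact_force: [0.9, -0.3, -0.8]
opening: 0.096
finger_force: 39.0
```

```bash
python3 - <<'E'
from h import *
c=where(3);cv2.imwrite('pics/w6.png',c["pixels"][:,:,::-1])
E
```

```text
11.65 pos [0.5994 0.0444 0.0308] sd [0.     0.     0.0001] rot [[0.5, -0.0, -0.866], [-0.0, 1.0, -0.0], [0.866, 0.0, 0.5]] F [ 0.2  0.6 -0.7] open 0.1 39.04110789299011
```

View pics/w6.png

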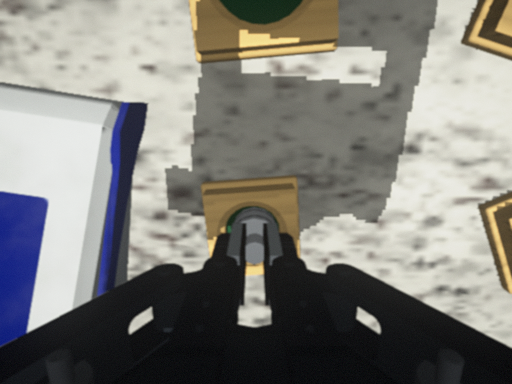

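Weight_50 is inside the well with a green crescent evenly round it (229–278, 208) and no contact force. Lower the last 1.5 mm, release, retreat.

Emit:
advance:
  steps:
    - [[0,0,0.0008],[0,0,0],0.05]
    - [[0,0,0.0015],[0,0,0],0.05]
    - [[0,0,0.0015],[0,0,0],0.05]

```text
time: 12.02
eef_pos: [0.5993, 0.0444, 0.0293]
tcp_rot: [-0.0, 1.0, 0.0, -0.0]
contact_force: [-0.9, 0.5, -0.0]
opening: 0.101
finger_force: 39.0
```

Emit:
advance:
  steps:
    - [[0,0,0],[0,0,0],0.2]
    - [[0,0,0],[0,0,0],0.35]
    - [[0,0,0],[0,0,0],0.35]
    - [[0,0,-0.02],[0,0,0],0.35]
    - [[0,0,-0.06],[0,0,0],0.35]
    - [[0,0,-0.12],[0,0,0],0.35]
    - [[0,0,-0.18],[0,0,0],0.35]
    - [[0,0,-0.22],[0,0,0],0.5]
    - [[0,0,-0.22],[0,0,0],0.5]
    - [[0,0,-0.22],[0,0,0],0.5]

```text
time: 13.28
eef_pos: [0.5989, 0.0445, 0.2495]
tcp_rot: [-0.0, 1.0, 0.0, -0.0]
contact_force: [0.1, 0.0, -1.6]
opening: 0.5
finger_force: 0.0
```

```bash
python3 - <<'E'
from h import *
c=where(5);cv2.imwrite('pics/w7.png',c["pixels"][:,:,::-1])
for k,v in wells(c).items(): print(k,*v)
im=c["pixels"];a,b=proj(c,[.6,.044,.03]).astype(int);print(a,b)
cv2.imwrite('pics/w7c.png',cv2.resize(im[b-40:b+40,a-40:a+40],(400,400),interpolation=3)[:,:,::-1])
E
```

```text
13.525 pos [0.5985 0.0445 0.2476] sd [0.0001 0.     0.0003] rot [[-1.0, -0.0, -0.003], [-0.0, 1.0, 0.0], [0.003, 0.0, -1.0]] F [-0.5  0.2  0.1] open 0.499 0.0
c500 [0.4751 0.1991] [0.0527 0.0542] [0.4754 0.1982] [0.0831 0.0816] 73.5
c200 [0.4739 0.048 ] [0.0449 0.0451] [0.4748 0.0482] [0.0692 0.0697] 4.7
c100 [0.6039 0.2168] [0.0345 0.0358] [0.6033 0.215 ] [0.0649 0.0636] 25.1
c50 [0.6003 0.044 ] [0.0291 0.0307] [0.5983 0.0435] [0.0538 0.0529] 4.4
253 164
```

View pics/w7c.png

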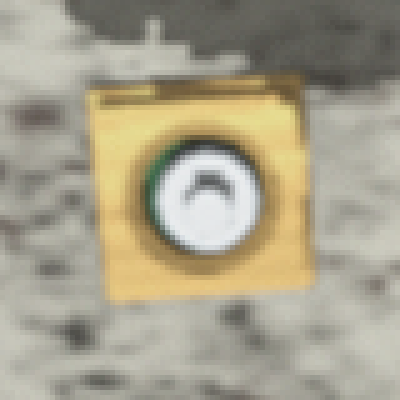

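Weight_50 sits centred in its well, flat. Now work out the 100 g knob position from the stored wrist picture w4 while returning to the stack.

Emit:
advance:
  steps:
    - [[0.01,-0.06,-0.02],[0,0,0],0.5]
    - [[0.0605,-0.388,-0.032],[0,0,0],0.5]
    - [[0.0605,-0.388,-0.032],[0,0,0],0.5]
    - [[0.0605,-0.388,-0.032],[0,0,0],0.5]
    - [[0.0605,-0.388,-0.032],[0,0,0],0.5]
    - [[0.0605,-0.388,-0.032],[0,0,0],0.5]
    - [[0.0605,-0.388,-0.032],[0,0,0],0.5]
    - [[0.0605,-0.388,-0.032],[0,0,0],0.5]
    - [[0.0605,-0.388,-0.032],[0,0,0],0.5]
    - [[0.0605,-0.388,-0.032],[0,0,0],0.5]

```text
time: 14.78
eef_pos: [0.5396, -0.3417, 0.2813]
tcp_rot: [-0.001, 1.0, 0.0, -0.0]
contact_force: [0.2, -0.4, 0.0]
opening: 0.5
finger_force: 0.0
```

```bash
cat >> h.py <<'E'
def ring(c,x,y,z,r):
    "best circle (outer edge of a bright disc of radius r at height z) near x,y"
    g=cv2.resize(cv2.cvtColor(c["pixels"],cv2.COLOR_RGB2GRAY),None,fx=4,fy=4,interpolation=cv2.INTER_CUBIC).astype(np.float32)
    g=cv2.GaussianBlur(g,(0,0),2);a=np.linspace(0,2*np.pi,72,endpoint=False);best=[]
    def samp(X,Y,rr):
        P=np.array([proj(c,[X+rr*np.cos(t),Y+rr*np.sin(t),z]) for t in a],np.float32)
        P=(P+.5)*4-.5;return cv2.remap(g,P[None,:,0].copy(),P[None,:,1].copy(),1)[0]
    for X in np.arange(x-.006,x+.0061,.0005):
        for Y in np.arange(y-.006,y+.0061,.0005):
            best.append((float(np.mean(np.clip(samp(X,Y,r-.0012)-samp(X,Y,r+.0012),-40,60))),X,Y))
    best.sort(reverse=True);b=np.array(best[:6]);return b.mean(0).round(4)
E
python3 - <<'E'
from h import *
c=where(5);cv2.imwrite('pics/w8.png',c["pixels"][:,:,::-1])
print('body',ring(c,.538,-.343,.139,.016),'knob',ring(c,.538,-.343,.153,.007),'200 body',ring(c,.538,-.343,.117,.02))
a,b=proj(c,[.538,-.343,.139]).astype(int);print(a,b)
cv2.imwrite('pics/w8c.png',cv2.resize(c["pixels"][b-40:b+40,a-40:a+40],(400,400),interpolation=3)[:,:,::-1])
E
```

```text
15.025 pos [ 0.5394 -0.3424  0.2815] sd [0.0001 0.0003 0.    ] rot [[-1.0, -0.002, 0.0], [-0.002, 1.0, 0.0], [-0.0, 0.0, -1.0]] F [-0.5 -0.5 -0.4] open 0.499 0.0
body [20.5587  0.541  -0.3443] knob [17.8323  0.5332 -0.337 ] 200 body [12.8813  0.5392 -0.3425]
253 175
```

View pics/w8c.png

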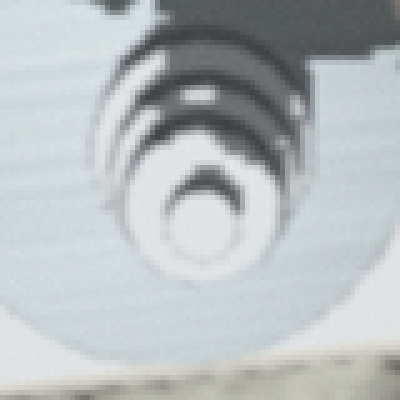

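The 100 g body is centred at crop (203,200), its knob top at (203,225), which is image pixel (253.2,174.6) and (253.2,179.6).

```bash
python3 - <<'E'
from h import *
c=where(1)
print(ray(c,253.2,174.6,.139),ray(c,253.2,179.6,.153))
E
```

```text
15.075 pos [ 0.5392 -0.3431  0.2815] sd [0. 0. 0.] rot [[-1.0, -0.001, 0.0], [-0.001, 1.0, -0.0], [-0.0, -0.0, -1.0]] F [-0.   0.5  0.1] open 0.503 0.0
[ 0.53703952 -0.34334258  0.139     ] [ 0.53851653 -0.34330457  0.153     ]
```

Emit:
advance:
  steps:
    - [[0.001,0,0.05],[0,0,0],0.4]
    - [[0.001,0,0.1],[0,0,0],0.4]
    - [[0.001,0,0.12],[0,0,0],0.4]
    - [[0.001,0,0.134],[0,0,0],0.4]
    - [[0.001,0,0.14],[0,0,0],0.4]
    - [[0.001,0,0.14],[0,0,0],0.4]
    - [[0.001,0,0.14],[0,0,0],0.05]
    - [[0.001,0,0.14],[0,0,0],0.05]
    - [[0.001,0,0.14],[0,0,0],0.05]
    - [[0.001,0,0.14],[0,0,0],0.05]
  squeeze: 45

```text
time: 16.32
eef_pos: [0.5387, -0.3441, 0.143]
tcp_rot: [-0.0, 1.0, -0.001, 0.001]
contact_force: [-0.1, 1.7, 4.9]
opening: 0.12
finger_force: 44.2
```

Emit:
advance:
  steps:
    - [[0,0,0],[0,0,0],0.05]
    - [[0,0,-0.008],[0,0,0],0.05]
    - [[0,0,-0.025],[0,0,0],0.05]
    - [[0,0,-0.04],[0,0,0],0.05]
    - [[0,0,-0.08],[0,0,0],0.05]
    - [[0,0,-0.12],[0,0,0],0.05]
    - [[0,0,-0.13],[0,0,0],0.05]
    - [[0,0,-0.13],[0,0,0],0.05]

```text
time: 17.32
eef_pos: [0.538, -0.3437, 0.2718]
tcp_rot: [-0.0, 1.0, -0.0, 0.0]
contact_force: [-0.7, 0.1, -0.7]
opening: 0.12
finger_force: 43.9
```

```bash
python3 -c "
from h import *
c=where(3);cv2.imwrite('pics/w9.png',c['pixels'][:,:,::-1])"
```

```text
17.475 pos [ 0.5373 -0.343   0.2692] sd [0.0002 0.0001 0.0006] rot [[-1.0, -0.0, -0.003], [-0.0, 1.0, 0.002], [0.003, 0.002, -1.0]] F [ 0.3 -0.9 -0.6] open 0.121 43.89608144760132
```

Emit:
advance:
  steps:
    - [[-0.006,0.05,0],[0,0,0],0.05]
    - [[-0.0687,0.5634,0],[0,0,0],0.05]
    - [[-0.0687,0.5634,0],[0,0,0],0.05]
    - [[-0.0687,0.5634,0],[0,0,0],0.05]
    - [[-0.0687,0.5634,0],[0,0,0],0.05]
    - [[-0.0687,0.5634,0],[0,0,0],0.05]
    - [[-0.0687,0.5634,0],[0,0,0],0.05]
    - [[-0.0687,0.5634,0],[0,0,0],0.05]
    - [[-0.0687,0.5634,0],[0,0,0],0.05]
    - [[-0.0687,0.5634,0],[0,0,0],0.05]

```text
time: 18.73
eef_pos: [0.6054, 0.2231, 0.2688]
tcp_rot: [-0.002, 1.0, -0.0, -0.002]
contact_force: [-0.1, -0.7, -1.4]
opening: 0.121
finger_force: 44.0
```

Emit:
advance:
  steps:
    - [[0,0,0.05],[0,0,0],0.05]
    - [[0,0,0.09],[0,0,0],0.05]
    - [[0,0,0.11],[0,0,0],0.05]
    - [[0,0,0.11],[0,0,0],0.05]
    - [[0,0,0.11],[0,0,0],0.05]
    - [[0,0,0.11],[0,0,0],0.05]

```text
time: 19.48
eef_pos: [0.6079, 0.2199, 0.1639]
tcp_rot: [-0.0, 1.0, 0.0, 0.002]
contact_force: [0.1, 0.0, -1.3]
opening: 0.121
finger_force: 44.0
```

```bash
cat >> h.py <<'E'
def well1(c,k):
    e=wells(c,[k])[k];p=np.array([*e[0],.02]);t=(p-c["xyz"])[:2]/(c["xyz"][2]-.02)
    print(k,'well',(p[:2]+.008*t).round(4),e[1],e[3])
def held(c,zb,zt,r):
    "apparent front edges of held body: rows where the centre column steps"
    T=np.array(ctrl.get_state()["eef_pos"]);u=int(round(proj(c,T)[0]));g=c["pixels"].astype(int)[:,u-3:u+4].mean((1,2))
    for n,z in(("bot",zb),("top",zt)): print(n,proj(c,[T[0]-r,T[1],T[2]+z]).round(1),'1mm=',(proj(c,[T[0]-r+.001,T[1],T[2]+z])-proj(c,[T[0]-r,T[1],T[2]+z]))[1].round(2))
    r0=int(proj(c,[T[0]-r,T[1],T[2]+zb])[1]);print(r0-8,g[r0-8:r0+32].astype(int).tolist())
E
python3 -c "
from h import *
c=where(3);cv2.imwrite('pics/w10.png',c['pixels'][:,:,::-1]);well1(c,'c100');held(c,-.025,-.003,.016)"
```

```text
19.625 pos [0.6075 0.2199 0.1632] sd [0.0002 0.     0.0003] rot [[-1.0, -0.0, 0.003], [-0.0, 1.0, 0.001], [-0.003, 0.001, -1.0]] F [-0.9 -0.1 -0.7] open 0.115 44.02870059013367
c100 well [0.605  0.2201] [0.0358 0.0368] [0.062  0.0598]
bot [253.3 196.3] 1mm= 1.66
top [253.2 209.2] 1mm= 1.87
188 [62, 48, 51, 78, 111, 126, 125, 124, 136, 149, 133, 89, 57, 54, 63, 66, 67, 63, 56, 55, 64, 72, 86, 101, 106, 104, 104, 103, 101, 101, 101, 102, 101, 102, 101, 101, 101, 101, 101, 102]
```

Emit:
advance:
  steps:
    - [[0.0015,0,0.05],[0,0,0],0.05]
    - [[0.0015,0,0.09],[0,0,0],0.05]
    - [[0.0015,0,0.105],[0,0,0],0.05]
    - [[0.0015,0,0.11],[0,0,0],0.05]
    - [[0.0015,0,0.114],[0,0,0],0.05]
    - [[0.0015,0,0.117],[0,0,0],0.05]
    - [[0.0015,0,0.12],[0,0,0],0.05]
    - [[0.0015,0,0.123],[0,0,0],0.05]
    - [[0.0015,0,0.126],[0,0,0],0.05]
    - [[0.0015,0,0.126],[0,0,0],0.05]

```text
time: 20.88
eef_pos: [0.6048, 0.2197, 0.0349]
tcp_rot: [-0.0, 1.0, -0.0, -0.0]
contact_force: [-0.1, 0.1, -1.1]
opening: 0.12
finger_force: 44.0
```

```bash
python3 -c "
from h import *
c=where(2);cv2.imwrite('pics/w11.png',c['pixels'][:,:,::-1])"
```

```text
20.975 pos [0.605  0.2198 0.0352] sd [0.0001 0.     0.0001] rot [[-1.0, -0.0, -0.0], [-0.0, 1.0, -0.0], [0.0, -0.0, -1.0]] F [ 0.5 -0.  -0.9] open 0.12 44.021310210227966
```

Emit:
advance:
  steps:
    - [[0,0,0.0007],[0,0,0],0.05]
    - [[0,0,0.0014],[0,0,0],0.05]
    - [[0,0,0.0014],[0,0,0],0.05]

```text
time: 21.35
eef_pos: [0.6052, 0.2198, 0.0342]
tcp_rot: [-0.0, 1.0, 0.0, 0.0]
contact_force: [-0.9, -0.6, -0.5]
opening: 0.119
finger_force: 44.2
```

Emit:
advance:
  steps:
    - [[0,0,0.0007],[0,0,0],0.05]
    - [[0,0,0.0007],[0,0,0],0.05]

```text
time: 21.6
eef_pos: [0.6054, 0.2199, 0.0341]
tcp_rot: [-0.0, 1.0, -0.0, 0.0]
contact_force: [-2.9, 0.2, 5.1]
opening: 0.117
finger_force: 44.6
```

Emit:
advance:
  steps:
    - [[0,0,-0.0007],[0,0,0],0.05]
    - [[0,0,-0.0007],[0,0,0],0.2]
    - [[0,0,-0.0007],[0,0,0],0.35]
    - [[0,0,-0.0007],[0,0,0],0.35]
    - [[0,0,-0.02],[0,0,0],0.35]
    - [[0,0,-0.06],[0,0,0],0.35]
    - [[0,0,-0.12],[0,0,0],0.35]
    - [[0,0,-0.18],[0,0,0],0.35]
    - [[0,0,-0.22],[0,0,0],0.5]
    - [[0,0,-0.22],[0,0,0],0.5]

```text
time: 22.85
eef_pos: [0.6075, 0.2203, 0.2608]
tcp_rot: [-0.0, 1.0, 0.001, 0.006]
contact_force: [0.6, -0.7, 0.7]
opening: 0.504
finger_force: 0.0
```

```bash
python3 - <<'E'
from h import *
c=where(4);cv2.imwrite('pics/w12.png',c["pixels"][:,:,::-1])
for k,v in wells(c).items(): print(k,*v)
print('weight',ring(c,.605,.22,.03,.016))
E
```

```text
23.05 pos [0.6048 0.2198 0.2536] sd [0.0008 0.0002 0.0021] rot [[1.0, -0.001, -0.001], [0.001, 1.0, 0.0], [0.001, -0.0, 1.0]] F [0.2 0.4 0.6] open 0.501 0.0
c500 [0.4751 0.2028] [0.0547 0.0549] [0.4759 0.2034] [0.0788 0.0796] 73.8
c200 [0.4739 0.0516] [0.0428 0.0444] [0.4748 0.0532] [0.0703 0.0743] 4.8
c100 [0.6051 0.2202] [0.0366 0.0383] [0.6031 0.2205] [0.062  0.0604] 24.8
c50 [0.6005 0.045 ] [0.029  0.0328] [0.5983 0.0485] [0.0535 0.0589] 4.7
weight [57.8058  0.6046  0.2204]
```

Weight_100 is in place: its body centre (0.6046, 0.2204) matches the well. Next is weight_200.

Emit:
advance:
  steps:
    - [[0.006,-0.05,-0.01],[0,0,0],0.5]
    - [[0.066,-0.563,-0.015],[0,0,0],0.5]
    - [[0.066,-0.563,-0.015],[0,0,0],0.5]
    - [[0.066,-0.563,-0.015],[0,0,0],0.5]
    - [[0.066,-0.563,-0.015],[0,0,0],0.5]
    - [[0.066,-0.563,-0.015],[0,0,0],0.5]
    - [[0.066,-0.563,-0.015],[0,0,0],0.5]
    - [[0.066,-0.563,-0.015],[0,0,0],0.5]
    - [[0.066,-0.563,-0.015],[0,0,0],0.5]
    - [[0.066,-0.563,-0.015],[0,0,0],0.5]

```text
time: 24.3
eef_pos: [0.5374, -0.3462, 0.2655]
tcp_rot: [0.002, 1.0, 0.001, -0.002]
contact_force: [0.1, 0.1, -0.6]
opening: 0.5
finger_force: 0.0
```

```bash
python3 - <<'E'
from h import *
for i in range(4):snap("wrist")
c=where(3);cv2.imwrite('pics/w13.png',c["pixels"][:,:,::-1])
a,b=proj(c,[.538,-.343,.117]).round().astype(int);P=c["pixels"][b-40:b+40,a-40:a+40]
im=cv2.resize(P,(480,480),interpolation=3)[:,:,::-1].copy()
for z,r in((.117,.02),(.131,.008),(.091,.025)):   # overlay of the hypothesis
    q=np.array([(proj(c,[.538+r*np.cos(t),-.343+r*np.sin(t),z])-[a-40,b-40]+.5)*6-.5 for t in np.linspace(0,6.3,60)]).astype(int);cv2.polylines(im,[q],True,(0,0,255),1)
cv2.imwrite('pics/w13c.png',im);print(proj(c,[.538,-.343,.117]),proj(c,[.539,-.342,.117]))
E
```

```text
24.65 pos [ 0.5395 -0.3414  0.2677] sd [0.0001 0.     0.0003] rot [[-1.0, -0.002, -0.001], [-0.002, 1.0, 0.001], [0.001, 0.001, -1.0]] F [-0.6  0.  -0.3] open 0.499 0.0
[251.76040413 173.50768022] [252.7754608  174.50037113]
```

View pics/w13c.png

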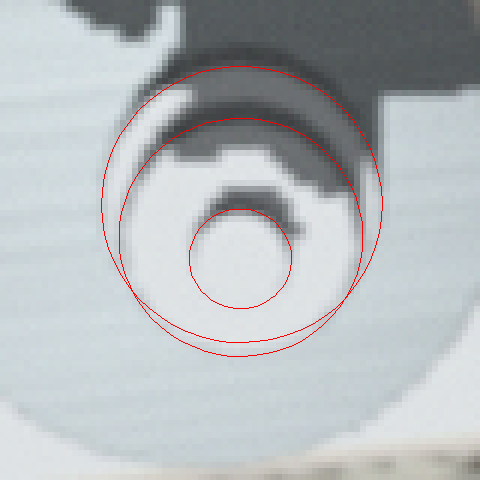

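The overlay for (0.538,-0.343) fits the 200 g knob (240,258) and body; grip it.

Emit:
advance:
  steps:
    - [[0.0015,-0.0015,0.05],[0,0,0],0.4]
    - [[0.0015,-0.0015,0.1],[0,0,0],0.4]
    - [[0.0015,-0.0015,0.125],[0,0,0],0.4]
    - [[0.0015,-0.0015,0.14],[0,0,0],0.4]
    - [[0.0015,-0.0015,0.1465],[0,0,0],0.4]
    - [[0.0015,-0.0015,0.1465],[0,0,0],0.4]
    - [[0.0015,-0.0015,0.1465],[0,0,0],0.05]
    - [[0.0015,-0.0015,0.1465],[0,0,0],0.05]
    - [[0.0015,-0.0015,0.1465],[0,0,0],0.05]
    - [[0.0015,-0.0015,0.1465],[0,0,0],0.05]
  squeeze: 60

```text
time: 25.9
eef_pos: [0.5385, -0.3452, 0.1234]
tcp_rot: [-0.0, 1.0, -0.001, 0.001]
contact_force: [0.1, 2.1, 5.3]
opening: 0.13
finger_force: 58.9
```

Emit:
advance:
  steps:
    - [[0,0,0],[0,0,0],0.05]
    - [[0,0,-0.008],[0,0,0],0.05]
    - [[0,0,-0.025],[0,0,0],0.05]
    - [[0,0,-0.04],[0,0,0],0.05]
    - [[0,0,-0.08],[0,0,0],0.05]
    - [[0,0,-0.12],[0,0,0],0.05]
    - [[0,0,-0.15],[0,0,0],0.05]
    - [[0,0,-0.15],[0,0,0],0.05]
    - [[0,0,-0.15],[0,0,0],0.05]

```text
time: 27.02
eef_pos: [0.5371, -0.3443, 0.2704]
tcp_rot: [-0.0, 1.0, 0.001, -0.001]
contact_force: [-0.6, -0.3, -2.8]
opening: 0.136
finger_force: 58.7
```

```bash
python3 -c "
from h import *
c=where(3)"
```

```text
27.175 pos [ 0.5369 -0.3441  0.2692] sd [0.     0.     0.0001] rot [[-1.0, -0.0, -0.003], [-0.0, 1.0, 0.003], [0.003, 0.003, -1.0]] F [-0.3 -0.5 -1.5] open 0.131 58.651320934295654
```

Emit:
advance:
  steps:
    - [[0.006,0.05,0],[0,0,0],0.05]
    - [[0.0647,0.3923,0],[0,0,0],0.05]
    - [[0.0647,0.3923,0],[0,0,0],0.05]
    - [[0.0647,0.3923,0],[0,0,0],0.05]
    - [[0.0647,0.3923,0],[0,0,0],0.05]
    - [[0.0647,0.3923,0],[0,0,0],0.05]
    - [[0.0647,0.3923,0],[0,0,0],0.05]
    - [[0.0647,0.3923,0.05],[0,0,0],0.05]
    - [[0.0647,0.3923,0.1],[0,0,0],0.05]
    - [[0.0647,0.3923,0.1],[0,0,0],0.05]

```text
time: 28.42
eef_pos: [0.4687, 0.0482, 0.1664]
tcp_rot: [-0.0, 1.0, 0.001, -0.006]
contact_force: [-0.2, 0.7, -2.9]
opening: 0.128
finger_force: 58.8
```

Emit:
advance:
  steps:
    - [[0,0,0],[0,0,0],0.05]
    - [[0,0,0],[0,0,0],0.05]

```text
time: 28.68
eef_pos: [0.4747, 0.0472, 0.1745]
tcp_rot: [0.0, 1.0, -0.0, 0.002]
contact_force: [0.5, -0.4, -1.6]
opening: 0.132
finger_force: 58.8
```

```bash
python3 -c "
from h import *
c=where(3);cv2.imwrite('pics/w14.png',c['pixels'][:,:,::-1]);well1(c,'c200');held(c,-.0315,-.0055,.02)"
```

```text
28.825 pos [0.4743 0.0473 0.1739] sd [0.0002 0.     0.0003] rot [[-1.0, 0.0, 0.004], [0.0, 1.0, -0.0], [-0.004, -0.0, -1.0]] F [ 0.2 -0.2 -2. ] open 0.132 58.82462203502655
c200 well [0.4715 0.0482] [0.0734 0.0802] [0.0699 0.0689]
bot [253.5 186.5] 1mm= 1.63
top [253.4 200.1] 1mm= 1.87
178 [79, 78, 78, 78, 78, 77, 77, 77, 77, 78, 75, 68, 60, 61, 69, 73, 74, 71, 64, 60, 66, 74, 85, 103, 116, 116, 114, 113, 114, 113, 113, 113, 113, 112, 113, 113, 113, 113, 112, 112]
```

Emit:
advance:
  steps:
    - [[0.0005,0.0008,0.05],[0,0,0],0.05]
    - [[0.0005,0.0008,0.09],[0,0,0],0.05]
    - [[0.0005,0.0008,0.105],[0,0,0],0.05]
    - [[0.0005,0.0008,0.11],[0,0,0],0.05]
    - [[0.0005,0.0008,0.115],[0,0,0],0.05]
    - [[0.0005,0.0008,0.119],[0,0,0],0.05]
    - [[0.0005,0.0008,0.122],[0,0,0],0.05]
    - [[0.0005,0.0008,0.125],[0,0,0],0.05]
    - [[0.0005,0.0008,0.128],[0,0,0],0.05]
    - [[0.0005,0.0008,0.128],[0,0,0],0.05]

```text
time: 30.08
eef_pos: [0.4722, 0.0484, 0.0434]
tcp_rot: [-0.0, 1.0, 0.0, -0.0]
contact_force: [0.4, 0.4, -1.5]
opening: 0.128
finger_force: 58.9
```

Emit:
advance:
  steps:
    - [[0,0,0],[0,0,0],0.05]
    - [[0,0,0],[0,0,0],0.05]

```text
time: 30.32
eef_pos: [0.4725, 0.0484, 0.0439]
tcp_rot: [-0.0, 1.0, -0.0, 0.0]
contact_force: [-0.2, -0.7, -2.0]
opening: 0.131
finger_force: 58.9
```

Free in the well with no side force; ease down to the floor.

Emit:
advance:
  steps:
    - [[0,0,0.0008],[0,0,0],0.05]
    - [[0,0,0.0016],[0,0,0],0.05]
    - [[0,0,0.0024],[0,0,0],0.05]
    - [[0,0,0.0024],[0,0,0],0.05]

```text
time: 30.82
eef_pos: [0.4723, 0.0484, 0.0412]
tcp_rot: [-0.0, 1.0, 0.0, -0.0]
contact_force: [0.3, 0.8, -2.1]
opening: 0.132
finger_force: 58.9
```

Emit:
advance:
  steps:
    - [[0,0,0.0007],[0,0,0],0.05]
    - [[0,0,0.0007],[0,0,0],0.05]

```text
time: 31.08
eef_pos: [0.4725, 0.0484, 0.0407]
tcp_rot: [-0.0, 1.0, -0.0, 0.0]
contact_force: [-0.3, 0.6, -1.3]
opening: 0.13
finger_force: 58.9
```

Emit:
advance:
  steps:
    - [[0,0,0.0006],[0,0,0],0.05]
    - [[0,0,0.0006],[0,0,0],0.05]

```text
time: 31.32
eef_pos: [0.4728, 0.0484, 0.0406]
tcp_rot: [-0.0, 1.0, -0.0, 0.0]
contact_force: [-1.5, 0.5, 2.6]
opening: 0.126
finger_force: 59.4
```

Emit:
advance:
  steps:
    - [[0,0,0.0006],[0,0,0],0.05]
    - [[0,0,0.0006],[0,0,0],0.05]

```text
time: 31.58
eef_pos: [0.4729, 0.0485, 0.0405]
tcp_rot: [-0.0, 1.0, 0.0, 0.0]
contact_force: [-2.8, 1.3, 5.9]
opening: 0.128
finger_force: 59.9
```

Emit:
advance:
  steps:
    - [[0,0,-0.0008],[0,0,0],0.05]
    - [[0,0,-0.0008],[0,0,0],0.2]
    - [[0,0,-0.0008],[0,0,0],0.35]
    - [[0,0,-0.0008],[0,0,0],0.35]
    - [[0,0,-0.02],[0,0,0],0.35]
    - [[0,0,-0.06],[0,0,0],0.35]
    - [[0,0,-0.12],[0,0,0],0.35]
    - [[0,0,-0.18],[0,0,0],0.35]
    - [[0,0,-0.22],[0,0,0],0.5]
    - [[0,0,-0.22],[0,0,0],0.5]

```text
time: 32.83
eef_pos: [0.4746, 0.0481, 0.2641]
tcp_rot: [-0.0, 1.0, -0.001, 0.005]
contact_force: [0.4, 0.0, -0.1]
opening: 0.499
finger_force: 0.0
```

```bash
python3 - <<'E'
from h import *
for i in range(3):snap("wrist")
c=where(3);cv2.imwrite('pics/w15.png',c["pixels"][:,:,::-1])
for k,v in wells(c).items(): print(k,*v)
print('weight',ring(c,.4725,.0484,.034,.02));well1(c,'c500')
E
```

```text
33.125 pos [0.4714 0.0484 0.2573] sd [0.     0.     0.0001] rot [[-1.0, -0.0, -0.004], [-0.0, 1.0, 0.0], [0.004, 0.0, -1.0]] F [-0.   0.4 -0.1] open 0.499 0.0
c500 [0.4724 0.1995] [0.0532 0.0543] [0.4718 0.1985] [0.0843 0.0789] 73.6
c200 [0.4726 0.0484] [0.0451 0.0478] [0.4703 0.0483] [0.0705 0.0694] 4.3
c100 [0.5758 0.2066] [0.0017 0.0023] [0.601  0.2151] [0.0706 0.0618] 25.0
c50 [0.6004 0.0443] [0.0292 0.0346] [0.5956 0.0439] [0.0594 0.0533] 4.2
weight [5.90341e+01 4.71600e-01 4.93000e-02]
c500 well [0.4738 0.2027] [0.0532 0.0543] [0.0843 0.0789]
```

Emit:
advance:
  steps:
    - [[-0.006,-0.05,0],[0,0,0],0.5]
    - [[-0.067,-0.391,0],[0,0,0],0.5]
    - [[-0.067,-0.391,0],[0,0,0],0.5]
    - [[-0.067,-0.391,0],[0,0,0],0.5]
    - [[-0.067,-0.391,0],[0,0,0],0.5]
    - [[-0.067,-0.391,0],[0,0,0],0.5]
    - [[-0.067,-0.391,0],[0,0,0],0.5]
    - [[-0.067,-0.391,0],[0,0,0],0.5]
    - [[-0.067,-0.391,0],[0,0,0],0.5]
    - [[-0.067,-0.391,0],[0,0,0],0.5]

```text
time: 34.38
eef_pos: [0.5395, -0.3412, 0.2591]
tcp_rot: [-0.001, 1.0, 0.0, -0.0]
contact_force: [-0.1, -0.1, -0.4]
opening: 0.503
finger_force: 0.0
```

```bash
python3 - <<'E'
from h import *
for i in range(4):snap("wrist")
c=where(3);cv2.imwrite('pics/w16.png',c["pixels"][:,:,::-1])
a,b=proj(c,[.538,-.343,.091]).round().astype(int);P=c["pixels"][b-40:b+40,a-40:a+40]
im=cv2.resize(P,(480,480),interpolation=3)[:,:,::-1].copy()
for z,r in((.091,.025),(.105,.009)):
    q=np.array([(proj(c,[.538+r*np.cos(t),-.343+r*np.sin(t),z])-[a-40,b-40]+.5)*6-.5 for t in np.linspace(0,6.3,60)]).astype(int);cv2.polylines(im,[q],True,(0,0,255),1)
cv2.imwrite('pics/w16c.png',im);print(proj(c,[.539,-.342,.117])-proj(c,[.538,-.343,.117]))
E
```

```text
34.725 pos [ 0.5396 -0.3421  0.2598] sd [0.     0.0001 0.    ] rot [[-1.0, -0.001, 0.0], [-0.001, 1.0, -0.0], [-0.0, -0.0, -1.0]] F [ 0.3  0.9 -0.2] open 0.499 0.0
[1.0426325  1.01640663]
```

View pics/w16c.png

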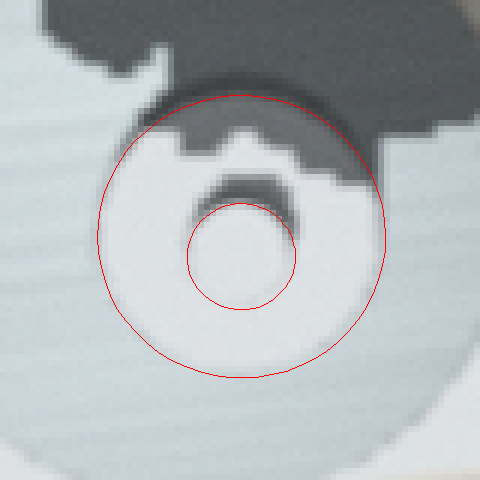

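The overlay fits the 500 g weight: knob at (243,257), body edges at 98–385. Grip it harder (80 N).

Emit:
advance:
  steps:
    - [[0.0015,-0.001,0.05],[0,0,0],0.4]
    - [[0.0015,-0.001,0.1],[0,0,0],0.4]
    - [[0.0015,-0.001,0.14],[0,0,0],0.4]
    - [[0.0015,-0.001,0.158],[0,0,0],0.4]
    - [[0.0015,-0.001,0.165],[0,0,0],0.4]
    - [[0.0015,-0.001,0.165],[0,0,0],0.4]
    - [[0.0015,-0.001,0.165],[0,0,0],0.05]
    - [[0.0015,-0.001,0.165],[0,0,0],0.05]
    - [[0.0015,-0.001,0.165],[0,0,0],0.05]
    - [[0.0015,-0.001,0.165],[0,0,0],0.05]
  squeeze: 80

```text
time: 35.98
eef_pos: [0.539, -0.3442, 0.0969]
tcp_rot: [-0.0, 1.0, -0.001, 0.001]
contact_force: [-0.7, 1.6, 6.2]
opening: 0.143
finger_force: 78.3
```

Emit:
advance:
  steps:
    - [[0,0,0],[0,0,0],0.05]
    - [[0,0,-0.008],[0,0,0],0.05]
    - [[0,0,-0.025],[0,0,0],0.05]
    - [[0,0,-0.05],[0,0,0],0.05]
    - [[0,0,-0.1],[0,0,0],0.05]
    - [[0,0,-0.15],[0,0,0],0.05]
    - [[0,0,-0.175],[0,0,0],0.05]
    - [[0,0,-0.175],[0,0,0],0.05]
    - [[0,0,-0.175],[0,0,0],0.05]

```text
time: 37.1
eef_pos: [0.5371, -0.3429, 0.2672]
tcp_rot: [-0.0, 1.0, 0.001, -0.001]
contact_force: [-0.1, -0.0, -5.5]
opening: 0.145
finger_force: 78.5
```

```bash
python3 -c "
from h import *
c=where(3)"
```

```text
37.25 pos [ 0.537  -0.3428  0.2665] sd [0.0001 0.0001 0.0001] rot [[-1.0, -0.0, -0.004], [-0.0, 1.0, 0.003], [0.004, 0.003, -1.0]] F [ 0.1 -0.  -5.6] open 0.145 78.45991730690002
```

Emit:
advance:
  steps:
    - [[0.006,0.05,0],[0,0,0],0.05]
    - [[0.0635,0.5453,0],[0,0,0],0.05]
    - [[0.0635,0.5453,0],[0,0,0],0.05]
    - [[0.0635,0.5453,0],[0,0,0],0.05]
    - [[0.0635,0.5453,0],[0,0,0],0.05]
    - [[0.0635,0.5453,0],[0,0,0],0.05]
    - [[0.0635,0.5453,0],[0,0,0],0.05]
    - [[0.0635,0.5453,0],[0,0,0],0.05]
    - [[0.0635,0.5453,0],[0,0,0],0.05]
    - [[0.0635,0.5453,0],[0,0,0],0.05]

```text
time: 38.5
eef_pos: [0.4726, 0.2054, 0.2682]
tcp_rot: [-0.004, 1.0, 0.0, -0.001]
contact_force: [-0.1, -0.6, -5.2]
opening: 0.146
finger_force: 78.9
```

Emit:
advance:
  steps:
    - [[0,0,0.04],[0,0,0],0.05]
    - [[0,0,0.08],[0,0,0],0.05]
    - [[0,0,0.095],[0,0,0],0.05]
    - [[0,0,0.095],[0,0,0],0.05]
    - [[0,0,0.095],[0,0,0],0.05]
    - [[0,0,0.095],[0,0,0],0.05]
    - [[0,0,0.095],[0,0,0],0.05]

```text
time: 39.38
eef_pos: [0.4751, 0.2018, 0.1757]
tcp_rot: [-0.0, 1.0, 0.0, 0.001]
contact_force: [-0.4, -0.6, -5.0]
opening: 0.143
finger_force: 79.0
```

```bash
python3 -c "
from h import *
c=where(3);held(c,-.0389,-.0059,.025)"
```

```text
39.525 pos [0.4747 0.2017 0.1751] sd [0.0001 0.     0.0002] rot [[-1.0, -0.0, 0.001], [-0.0, 1.0, 0.0], [-0.001, 0.0, -1.0]] F [-0.7 -0.1 -5.7] open 0.146 78.95434498786926
bot [253.4 175.8] 1mm= 1.6
top [253.2 190.8] 1mm= 1.9
167 [27, 31, 40, 50, 59, 65, 70, 72, 70, 65, 60, 64, 67, 70, 68, 69, 66, 60, 62, 68, 72, 88, 105, 110, 110, 108, 107, 108, 108, 108, 108, 108, 108, 108, 108, 107, 107, 107, 107, 108]
```

Emit:
advance:
  steps:
    - [[0.0003,0.0007,0.05],[0,0,0],0.05]
    - [[0.0003,0.0007,0.09],[0,0,0],0.05]
    - [[0.0003,0.0007,0.102],[0,0,0],0.05]
    - [[0.0003,0.0007,0.107],[0,0,0],0.05]
    - [[0.0003,0.0007,0.111],[0,0,0],0.05]
    - [[0.0003,0.0007,0.115],[0,0,0],0.05]
    - [[0.0003,0.0007,0.118],[0,0,0],0.05]
    - [[0.0003,0.0007,0.121],[0,0,0],0.05]
    - [[0.0003,0.0007,0.124],[0,0,0],0.05]
    - [[0.0003,0.0007,0.124],[0,0,0],0.05]

```text
time: 40.78
eef_pos: [0.4738, 0.2023, 0.0501]
tcp_rot: [-0.0, 1.0, -0.0, -0.0]
contact_force: [-0.5, -1.2, -4.7]
opening: 0.141
finger_force: 78.9
```

Emit:
advance:
  steps:
    - [[0,0,0.0007],[0,0,0],0.05]
    - [[0,0,0.0007],[0,0,0],0.05]
    - [[0,0,0.0007],[0,0,0],0.05]

```text
time: 41.15
eef_pos: [0.4741, 0.2024, 0.0498]
tcp_rot: [-0.0, 1.0, 0.0, 0.0]
contact_force: [0.2, -0.4, -4.8]
opening: 0.144
finger_force: 78.9
```

Emit:
advance:
  steps:
    - [[0,0,0.0007],[0,0,0],0.05]
    - [[0,0,0.0014],[0,0,0],0.05]
    - [[0,0,0.002],[0,0,0],0.05]
    - [[0,0,0.002],[0,0,0],0.05]

```text
time: 41.65
eef_pos: [0.474, 0.2023, 0.0477]
tcp_rot: [-0.0, 1.0, -0.0, -0.0]
contact_force: [0.3, 0.1, -5.3]
opening: 0.147
finger_force: 78.9
```

Emit:
advance:
  steps:
    - [[0,0,0.0007],[0,0,0],0.05]
    - [[0,0,0.0007],[0,0,0],0.05]

```text
time: 41.9
eef_pos: [0.4742, 0.2024, 0.0472]
tcp_rot: [-0.0, 1.0, 0.0, 0.0]
contact_force: [-0.2, 0.8, -3.6]
opening: 0.144
finger_force: 79.2
```

Emit:
advance:
  steps:
    - [[0,0,0.0005],[0,0,0],0.05]
    - [[0,0,0.0005],[0,0,0],0.05]

```text
time: 42.15
eef_pos: [0.4743, 0.2025, 0.0471]
tcp_rot: [-0.0, 1.0, 0.0, 0.0]
contact_force: [-2.2, -0.6, -1.0]
opening: 0.143
finger_force: 79.5
```

Touching the floor at the predicted height (0.047); one more 0.4 mm, then release and retreat.

Emit:
advance:
  steps:
    - [[0,0,0.0004],[0,0,0],0.05]
    - [[0,0,0.0004],[0,0,0],0.05]

```text
time: 42.4
eef_pos: [0.4743, 0.2027, 0.047]
tcp_rot: [-0.0, 1.0, 0.0, 0.0]
contact_force: [-4.5, 0.8, 4.7]
opening: 0.147
finger_force: 80.1
```

Emit:
advance:
  steps:
    - [[0,0,0],[0,0,0],0.2]
    - [[0,0,0],[0,0,0],0.35]
    - [[0,0,0],[0,0,0],0.35]
    - [[0,0,-0.02],[0,0,0],0.35]
    - [[0,0,-0.06],[0,0,0],0.35]
    - [[0,0,-0.12],[0,0,0],0.35]
    - [[0,0,-0.18],[0,0,0],0.35]
    - [[0,0,-0.24],[0,0,0],0.5]
    - [[0,0,-0.27],[0,0,0],0.5]
    - [[0,0,-0.27],[0,0,0],0.5]

```text
time: 43.65
eef_pos: [0.4755, 0.2025, 0.3197]
tcp_rot: [-0.0, 1.0, 0.001, 0.004]
contact_force: [0.9, 0.6, 0.0]
opening: 0.502
finger_force: 0.0
```

Emit:
advance:
  steps:
    - [[0.02,-0.04,0],[0,0,0],0.5]
    - [[0.02,-0.04,0],[0,0,0],0.5]
    - [[0.02,-0.04,0],[0,0,0],0.5]

```text
time: 44.02
eef_pos: [0.4537, 0.1623, 0.3145]
tcp_rot: [0.0, 1.0, -0.0, -0.001]
contact_force: [0.1, -0.3, 0.6]
opening: 0.498
finger_force: 0.0
```

```bash
python3 - <<'E'
from h import *
for i in range(4):c=snap("wrist","w17.png")
s=snap("scene")
im=np.hstack([cv2.resize(c["pixels"][40:240,120:400],(560,400),interpolation=3),cv2.resize(s["pixels"][140:240,140:200],(240,400),interpolation=3)])
cv2.imwrite('pics/fin.png',im[:,:,::-1])
for t in("bottle","calculator"): print(t,[ (np.round(d["position"],3),d["conf"]) for d in ctrl.mark_of("wrist",t)[:1]+ctrl.mark_of("scene",t)[:1]])
E
```

```text
bottle [(array([ 0.486,  0.33 , -0.001]), 0.57), (array([ 0.487,  0.334, -0.003]), 0.89)]
calculator [(array([ 0.447, -0.129, -0.002]), 0.57), (array([ 0.45 , -0.132, -0.003]), 0.62)]
```

View pics/fin.png

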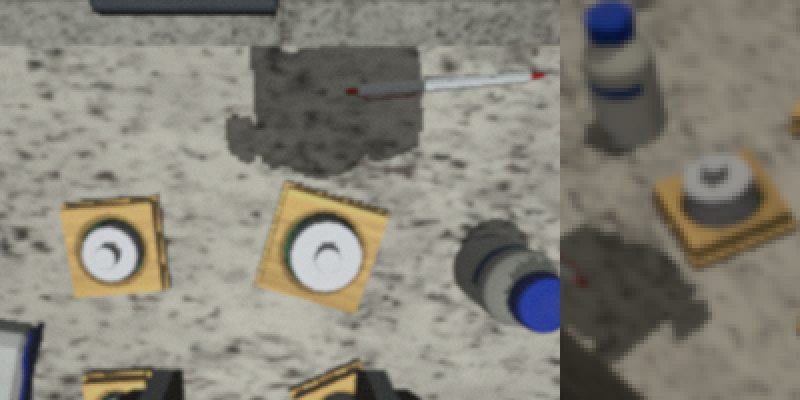

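The 500 and 200 weights sit upright in their wells (325,255) and (110,250). The cases are flat, and the bottle and calculator have not moved.

```bash
python3 -c "
from plant import ctrl;print(ctrl.sign_off())"
```

```text
the job is handed in; nothing more can be done
None
```

All four weights are in their matching cases, upright and fully down; the bottle and calculator were not disturbed, and I handed the job in at about 44 s of the 131 s allowed.

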